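# Press the last badge, then pick out the rattling case of dies and hold it out

## Robot

A 7-joint arm with a two-finger parallel gripper is mounted at the origin on the work surface. World frame = base frame: x ahead of the robot, y to its left, z up, the work surface at z = 0. Lengths are in mm, angles in degrees, forces in N, time in s.
With the tool pointing down it reaches from about 425 to 1025 mm from the base axis. Payload 3.6 kg.
Tool frame: the origin (TCP) lies between the finger pads; the fingertips stand 11 mm ahead of it and the grasp point (between the pads) lies 8 mm behind it; z points along the fingers, y is the line along which they close (so a half turn about z gives the same grasp; the last joint's range is limited). The gripper opens to 85 mm and grips with 20 to 120 N. Pads are 22 mm wide; open, the fingers measure 114 mm over their backs; the gripper's body (76 mm by 85 mm) begins 54 mm behind the grasp point. The pads swing forward as they close: fully open they stand 13 mm farther back than shut.
Start: joints at [-70.617, 33.873, 2.773, 92.16, -1.908, 54.013, -1.931], TCP at [303.413, 658.461, 242.302] pointing down, gripper open.
Joint ranges: [-153.93, 153.93], [-27.13, 128.08], [-72.61, 78.16], [10.71, 143.7], [-87.88, 267.88], [4.46, 118.87], [-176.78, 176.78]. Speed limits (degrees/s): [147.25, 147.25, 180, 180, 180, 180, 180].

## Interface

Orientations are given as a 3x3 rotation matrix whose columns are the frame's x, y, z axes.
In Python, from station import robot gives the robot as it stands. The module is installed in compiled form; this text tells all that it offers.
- The arm moves only by the shell command python3 -m inch 'ROWS' [OPENING] [FORCE]. ROWS is JSON, a list that holds one entry, the list of rows, each a list of 4 numbers: the shift along the world's x, y, z in cm, then the turn about the world's z in rad. In form: [[[x, y, z, roll], ...]]. A call has 1 to 10 rows; each row shifts and turns the commanded pose from where the row before left it; what a row does not reach is not made up. A row lasts 1/12 s, in which the tool goes at most 41.7 mm and 7.16 degrees, less where a joint would pass 70% of its speed; a pose out of reach is approached as far as the arm can. A call is refused whole if a number of a shift passes 4.17 or a number of a turn 0.125, either way. A call with a gripper value outside its range is refused whole. OPENING is the opening, from 0 (shut) to 1 (fully open), set as the call begins (- or left out, the last holds). The fingers move at their own pace and stop on an object; FORCE is the grip in N (left out, the last holds). Time passes only in rows, so rows that do not move let the fingers close. It gives the time, the measured TCP pose, the force, the opening and the grip force at its end, in the units of the state.
- robot.get_obs(): the state, without advancing time (a new reading comes with each control period).
- robot.camera(name): name is "side" or "top" or "wrist"; returns the picture (420x560x3 uint8, red, green, blue); there is no depth.
- robot.camera_params(name): a dict with "camera_matrix" (3x3 intrinsics, pixels), "extrinsics" (4x4, takes a point from world to camera coordinates). Camera axes: x right, y down, z forward; pixel columns grow to the right and rows downward; lengths in mm; the calibration is good to about 2 mm. A picture is of the moment at which its call begins: read the wrist's pose just before it. camera_params takes no time and is no camera call; for the wrist camera it gives the pose at the moment of the call.
- robot.sign_off(): hands the job in; it is judged then, once.
Trained networks look in the newest picture that a camera, given by its name, has taken for a name from the list of things; names that differ only in an ending like _2 or _b are one class to them, and where a whole thing is asked for, a point or a joint stands for the part that bears it (a point fixed in the world has none). Each returns a list of dicts, best first, with "confidence" (0 to 1); they miss things now and then, are a little off and sometimes report something else, mostly with a low value. They report only what shows in the picture. A call takes as long as a camera call. They do not tell look-alikes from the thing itself.
- robot.find_in(camera, name): "centre" ([x, y, z] in mm, in world coordinates, good to about 4 mm: the middle of the surface that is visible of it).
- robot.regions_of(camera, name): "region" (420x560 bool, what is visible of it).
- robot.place_of(camera, name): "centre" ([x, y, z] in mm, in world coordinates, good to about 4 mm: a listed point, or the origin of a listed thing).
The state is a dict: "time": time; "qpos": joint angles; "joint_velocities": joint speeds; "effort": joint torques, N m; "eef_pos": TCP position; "tcp_rot": TCP orientation; "contact_force": force on the tool from outside, world axes, zero at the start; "ft_torque": the same for the moment, N m; "gripper_width": finger opening in mm; "gripper_force": force on a finger pad.
Only numpy, scipy, OpenCV 4.12 (cv2) and the standard library are available. Lean on these libraries where they do the work, as an engineer would, in place of code of your own. Each camera call takes 0.05 s, during which the arm holds its last target. There are 200 camera calls.

## Task

Press the badge waiting in the badge press: pull the lever down through its full stroke, then ease it back up to rest slowly, over about two seconds, never letting it fly back. Then shake the three shut cases to find the one in which the loose small dies rattle, stand the silent ones back upright about where they were, and hold the rattling one out, level and still over the wooden tray, about a hand's breadth above its rim, for the pupil across the table who changes the dies. Finish while still holding it there, and leave everything else on the table as it is.

Things in the scene. Friction and masses are not known exactly. Their poses are not given: they have to be found in the camera images.
- press: Badge press, a grey cast bench machine 270 mm long, 120 mm wide, 232 mm high without its lever, fixed to the table. Origin at the centre of its underside; its -x side is the front, where the lever stands out over the table, x runs back to the column, z up.
- press_pivot (a point): Pivot of the press lever, 200 mm above the table, over the middle of the press; the lever turns about the y axis of the press here.
- press_knob (a point): Centre of the black ball knob, 36 mm in diameter, at the end of the lever, 220 mm from the pivot. At rest it stands 180 mm in front of the pivot and 126 mm above it (326 mm above the table); fully down it is 207 mm in front and 73 mm below it (127 mm above the table). The 15 mm lever bar joins it from the pivot's side; above and beside it is free.
- press_lever (a joint): Angle of the press lever, rad: 0 at rest (raised), 0.95 fully down against its stop. A spring lifts it: about 2 N at the knob at rest, 11 N at the bottom. Let go, it flies up.
- case_1: One of three look-alike shut grey plastic cases, 90 mm (x) by 54 mm (y) by 46 mm, 0.35 kg. Origin: centre of its underside, z up. One of them (any) holds two loose steel dies (load_1, load_2 in the rules; hidden, not tracked), 114 g each, that slide 35 mm along its x and knock on its ends when it is shaken along x (6 cm strokes, 0.3 s each) or rocked; the others are packed tight. Weight tells nothing.
- case_2: One of three look-alike shut grey plastic cases, 90 mm (x) by 54 mm (y) by 46 mm, 0.35 kg. Origin: centre of its underside, z up. One of them (any) holds two loose steel dies (load_1, load_2 in the rules; hidden, not tracked), 114 g each, that slide 35 mm along its x and knock on its ends when it is shaken along x (6 cm strokes, 0.3 s each) or rocked; the others are packed tight. Weight tells nothing.
- case_3: One of three look-alike shut grey plastic cases, 90 mm (x) by 54 mm (y) by 46 mm, 0.35 kg. Origin: centre of its underside, z up. One of them (any) holds two loose steel dies (load_1, load_2 in the rules; hidden, not tracked), 114 g each, that slide 35 mm along its x and knock on its ends when it is shaken along x (6 cm strokes, 0.3 s each) or rocked; the others are packed tight. Weight tells nothing.
- tray: Open wooden pencil tray on the far part of the table, fixed, outside 170 mm (its x) by 270 mm (its y), 45 mm high, walls and floor 10 mm, with short pencils lying in it below the rim. Origin at the centre of its underside, z up.
- paste_pot: White plastic paste pot, 54 mm in diameter, 62 mm tall, standing among the cases. Origin at the centre of its underside. To be left alone.
- tape_roll: Cardboard core of a tape roll lying flat, 88 mm outside diameter, 22 mm high. Origin at the centre of its underside. To be left alone.
- pencil_a: Green pencil, 165 mm long, 8 mm thick, lying along its x. Origin under its middle. To be left alone.
- pencil_b: Dark red pencil, 150 mm long, 8 mm thick, lying along its x. Origin under its middle. To be left alone.
- badge: Finished round badge lying flat, 58 mm in diameter, 9 mm high. Origin at the centre of its underside. To be left alone.
- glue_stick: Glue stick standing upright, 25 mm in diameter, 86 mm tall. Origin at the centre of its underside. To be left alone.
Things that resemble listed ones, but are neither listed nor needed, are in the scene too. What is shaped like the case_1 but red is not meant. Leave any blue look-alike of the case_3 alone.

How it is judged:
By the outcome, as a careful person would: the job done as asked, in the order asked, and still so for the second after the job is handed in, while the arm keeps its last pose, push and grip.
It also fails if it takes over 72 s, if anything falls off the work surface, if the arm or the gripper's body presses on something with over 40 N, if the wrist force passes 120 N, or if a joint passes its speed limit or range.

## Working session

There is one attempt and no reset: what is moved stays moved. The work goes in short steps, Python scripts to look and compute and a shell command to move; the robot and the scene stay as the last step left them, time stands still between calls to the robot, and variables do not carry over. Pictures are saved under pics/ and viewed, at most 10 in all, crops included, and the job is handed in when it is done.

```bash
mkdir -p pics; cat > h.py <<'E'
from station import robot
import cv2, numpy as np
def save(c,n):
    im=robot.camera(c); cv2.imwrite(f'pics/{n}.png',im[:,:,::-1]); return im
def px(c,p):
    P=robot.camera_params(c);q=np.array(P['extrinsics'])@np.r_[p,1];u=np.array(P['camera_matrix'])@q[:3];return (u[:2]/u[2]).round().astype(int).tolist()
E
python3 - <<'E'
from h import *
save('top','top0');save('side','side0')
for c in ('top','side'):
  for n in ['press','press_knob','press_pivot','case_1','tray','paste_pot','glue_stick','tape_roll','pencil_a','badge']:
    for d in robot.place_of(c,n)[:6]:
      print(c,n,round(d['confidence'],2),np.round(d['centre']).tolist(),px(c,d['centre']))
o=robot.get_obs();print(o['time'],np.round(o['tcp_rot'],2).tolist(),o['gripper_width'])
a=np.hstack([cv2.imread('pics/top0.png'),cv2.imread('pics/side0.png')])
E
```

```text
top press 0.6 [647.0, 312.0, 1.0] [200, 182]
top press_knob 0.86 [490.0, 218.0, 325.0] [211, 211]
top press_pivot 0.65 [647.0, 306.0, 197.0] [192, 170]
top press_pivot 0.43 [605.0, -419.0, -1.0] [393, 195]
top case_1 0.92 [480.0, -326.0, -2.0] [369, 228]
top case_1 0.73 [463.0, -79.0, 6.0] [303, 231]
top case_1 0.73 [343.0, -354.0, -0.0] [377, 265]
top case_1 0.72 [431.0, 39.0, 4.0] [271, 240]
top case_1 0.66 [368.0, 176.0, 1.0] [234, 256]
top tray 0.75 [685.0, -81.0, -0.0] [303, 174]
top paste_pot 0.45 [477.0, -198.0, -0.0] [335, 228]
top paste_pot 0.35 [688.0, -85.0, -1.0] [305, 173]
top glue_stick 0.66 [604.0, -421.0, 0.0] [393, 196]
top tape_roll 0.76 [578.0, 472.0, -1.0] [157, 199]
top tape_roll 0.51 [468.0, -461.0, -1.0] [405, 232]
top pencil_a 0.53 [368.0, 312.0, 1.0] [197, 255]
top pencil_a 0.43 [356.0, 380.0, 2.0] [179, 259]
top badge 0.49 [471.0, -463.0, -3.0] [405, 231]
top badge 0.47 [489.0, 217.0, 325.0] [211, 211]
side press 0.67 [646.0, 310.0, 4.0] [286, 190]
side press_knob 0.77 [492.0, 224.0, 326.0] [244, 113]
side press_knob 0.43 [432.0, 39.0, 2.0] [237, 247]
side press_pivot 0.83 [649.0, 306.0, 199.0] [289, 138]
side case_1 0.93 [484.0, -327.0, -3.0] [288, 343]
side case_1 0.92 [462.0, -84.0, -4.0] [256, 275]
side case_1 0.67 [369.0, 172.0, 1.0] [209, 224]
side case_1 0.64 [434.0, 37.0, -2.0] [238, 249]
side case_1 0.61 [347.0, -354.0, 1.0] [229, 362]
side tray 0.78 [686.0, -82.0, -2.0] [336, 263]
side paste_pot 0.6 [474.0, -199.0, -1.0] [270, 304]
side glue_stick 0.91 [607.0, -422.0, -0.0] [355, 366]
side tape_roll 0.69 [576.0, 472.0, 2.0] [256, 170]
side pencil_a 0.54 [352.0, 380.0, -2.0] [196, 191]
side pencil_a 0.44 [374.0, 307.0, -2.0] [205, 201]
side badge 0.97 [468.0, -464.0, 0.0] [297, 395]
1.1 [[-0.91, 0.42, 0.0], [0.42, 0.91, -0.0], [-0.0, -0.0, -1.0]] 85.47919282728257
```

View pics/top0.png

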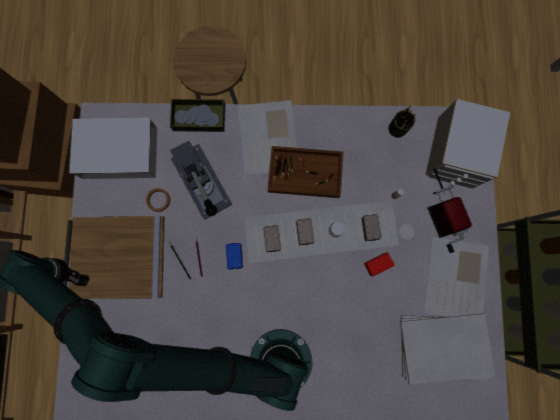

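View pics/side0.png

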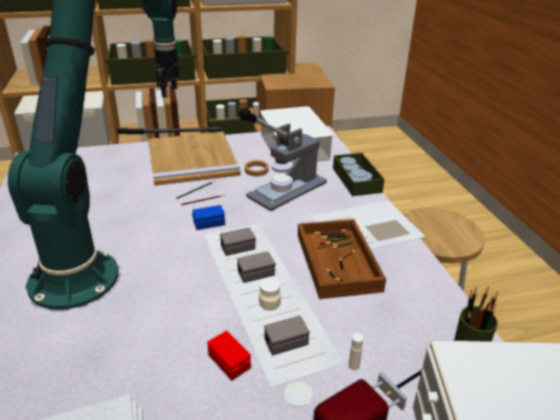

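The three grey cases show in top0 at px (272,238), (305,231) and (372,227). The blue look-alike is at (234,256) and the red one at (380,264), so both are excluded. The grey press is at (200,180), with its knob at (211,211). The dark red machine at (450,215) isn't meant. From pivot to knob, the press yaw is about 28.6°. I'll go above the knob.

```bash
python3 -m inch '[[[1.2,-2.7,1.0,0.058],[1.2,-2.7,1.0,0.058],[1.2,-2.7,1.0,0.058],[1.2,-2.7,1.0,0.058],[1.2,-2.7,1.0,0.058],[1.2,-2.7,1.0,0.058],[1.2,-2.7,1.0,0.058],[1.2,-2.7,1.0,0.058]]]' 1; python3 -m inch '[[[1.2,-2.7,0.9,0.058],[1.2,-2.7,0.9,0.058],[1.2,-2.7,0.9,0.058],[1.2,-2.7,0.9,0.058],[1.2,-2.7,0.9,0.058],[1.2,-2.7,0.9,0.058],[1.2,-2.7,0.9,0.058],[1.0,-2.7,0.9,0.058],[0,0,0,0]]]'
python3 - <<'E'
from h import *
save('wrist','w1')
for c in ('wrist','side'):
  if c!='wrist': robot.camera(c)
  for n in ['press_knob','press_pivot']:
    for d in robot.place_of(c,n)[:2]:
      print(c,n,round(d['confidence'],2),np.round(d['centre']).tolist(),px(c,d['centre']))
o=robot.get_obs();print(o['time'],o['eef_pos'],np.round(o['tcp_rot'],2).tolist(),o['contact_force'],np.round(o['qpos']))
E
```

```text
time: 1.77
eef_pos: [399.9, 441.0, 323.0]
tcp_rot: [[-0.999, -0.035, 0.0], [-0.035, 0.999, 0.0], [-0.0, 0.0, -1.0]]
contact_force: [0.7, -0.4, 0.6]
gripper_width: 85.3
gripper_force: 0.0
time: 2.52
eef_pos: [497.2, 219.2, 396.5]
tcp_rot: [[-0.884, -0.468, 0.005], [-0.468, 0.884, -0.002], [-0.003, -0.004, -1.0]]
contact_force: [0.1, 0.6, -0.1]
gripper_width: 85.3
gripper_force: 0.0
wrist press_knob 0.89 [495.0, 218.0, 328.0] [276, 232]
wrist press_pivot 0.78 [648.0, 309.0, 202.0] [287, 340]
side press_knob 0.74 [494.0, 221.0, 328.0] [245, 113]
side press_pivot 0.67 [651.0, 308.0, 199.0] [289, 137]
side press_pivot 0.21 [495.0, 221.0, 323.0] [245, 115]
2.8167 [492.52961327 227.90047037 393.85305373] [[-0.88, -0.48, -0.0], [-0.48, 0.88, 0.0], [0.0, 0.0, -1.0]] [0.03275675 0.65233103 0.21152425] [-28.  12.  -2. 105.   0.  63.  89.]
```

View pics/w1.png

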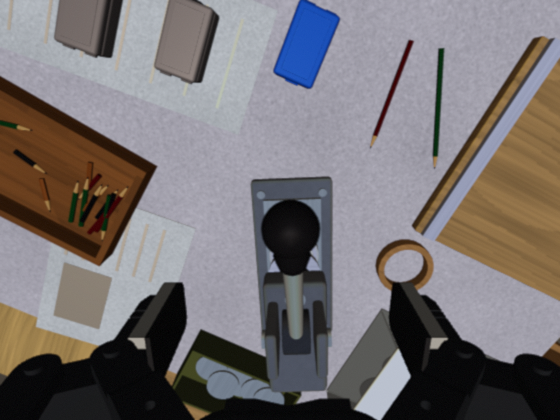

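The wrist view shows the knob at (291,228) with the press axis nearly vertical, so the yaw is right. The network's knob pixel is 15 px off, so I'll check it by ray.

```bash
cat >> h.py <<'E'
def ray(c,uv,z):
    P=robot.camera_params(c);E=np.array(P['extrinsics']);R,t=E[:3,:3],E[:3,3]
    d=R.T@np.linalg.solve(np.array(P['camera_matrix']),[*uv,1]);o=-R.T@t
    return (o+d*(z-o[2])/d[2]).round(1)
E
python3 - <<'E'
from h import *
print(ray('wrist',(291,228),326), px('wrist',[494,220,326]))
print(ray('top',(211,211),326))
im=cv2.imread('pics/top0.png')
E
```

```text
[486.9 227.  326. ] [275, 233]
[489.5 216.5 326. ]
```

The picture was taken before the arm settled. Corrected for that, the ray gives (492,218), which agrees with the networks. I'll descend and grip the knob.

```bash
python3 -m inch '[[[0,-0.8,0,0],[0,0,-1.9,0],[0,0,-1.9,0],[0,0,-1.9,0],[0,0,-1.9,0],[0,0,0,0],[0,0,0,0]]]' 1; python3 -m inch '[[[0,0,0,0],[0,0,0,0],[0,0,0,0],[0,0,0,0],[0,0,0,0],[0,0,0,0],[0,0,0,0]]]' 0 40
python3 - <<'E'
from h import *
import numpy as np
# arc plan relative to rest: 12 steps
u=np.array([-.878,-.479])
a0=np.arctan2(126,180)
p=lambda a:np.r_[u*220*np.cos(a0-a),200+220*np.sin(a0-a)]
A=np.linspace(0,.95,11);P=np.array([p(a) for a in A])
print(np.round(np.diff(P,axis=0)/10,2).tolist(), (P[-1]-P[0]).round(1))
E
```

```text
time: 3.4
eef_pos: [492.6, 218.3, 317.5]
tcp_rot: [[-0.879, -0.477, -0.002], [-0.477, 0.879, -0.001], [0.003, -0.0, -1.0]]
contact_force: [-0.5, 0.5, 0.2]
gripper_width: 85.9
gripper_force: 0.0
time: 3.98
eef_pos: [493.6, 218.5, 319.0]
tcp_rot: [[-0.879, -0.476, 0.001], [-0.476, 0.879, 0.0], [-0.001, -0.0, -1.0]]
contact_force: [-0.5, -1.5, 3.5]
gripper_width: 34.1
gripper_force: 39.4
[[-0.98, -0.53, -1.77], [-0.83, -0.45, -1.86], [-0.67, -0.36, -1.95], [-0.5, -0.27, -2.01], [-0.33, -0.18, -2.05], [-0.16, -0.09, -2.08], [0.01, 0.01, -2.09], [0.19, 0.1, -2.08], [0.36, 0.2, -2.05], [0.53, 0.29, -2.0]] [ -23.9  -13.  -199.4]
```

The knob is gripped: width 34 mm at 39 N. Pulling down along the arc.

```bash
python3 -m inch '[[[-0.5,-0.27,-0.9,0],[-0.48,-0.26,-0.88,0],[-0.42,-0.23,-0.93,0],[-0.41,-0.22,-0.93,0],[-0.34,-0.18,-0.97,0],[-0.33,-0.18,-0.98,0],[-0.25,-0.14,-1.0,0],[-0.25,-0.13,-1.01,0],[-0.17,-0.09,-1.02,0],[-0.16,-0.09,-1.03,0]]]'; python3 -m inch '[[[-0.08,-0.05,-1.04,0],[-0.08,-0.04,-1.04,0],[0,0,-1.04,0],[0.01,0.01,-1.05,0],[0.1,0.05,-1.04,0],[0.09,0.05,-1.04,0],[0.18,0.1,-1.02,0],[0.18,0.1,-1.03,0],[0.26,0.14,-1.0,0],[0.27,0.15,-1.0,0]]]'; python3 -m inch '[[[0,0,0,0],[0,0,0,0],[0,0,0,0]]]'
```

```text
time: 4.82
eef_pos: [461.4, 199.8, 222.3]
tcp_rot: [[-0.88, -0.475, 0.002], [-0.475, 0.88, -0.0], [-0.002, -0.001, -1.0]]
contact_force: [0.2, -1.9, 7.6]
gripper_width: 34.0
gripper_force: 41.7
time: 5.65
eef_pos: [470.3, 204.8, 119.2]
tcp_rot: [[-0.88, -0.475, 0.001], [-0.475, 0.88, -0.001], [-0.0, -0.001, -1.0]]
contact_force: [-1.0, -2.8, 11.7]
gripper_width: 33.9
gripper_force: 44.9
time: 5.9
eef_pos: [470.3, 204.8, 119.4]
tcp_rot: [[-0.88, -0.475, 0.001], [-0.475, 0.88, -0.001], [-0.0, -0.001, -1.0]]
contact_force: [-1.9, -2.9, 10.0]
gripper_width: 34.0
gripper_force: 45.0
```

The force is only spring-like, so I'll feel for the stop.

```bash
python3 -m inch '[[[0.08,0.04,-0.3,0],[0,0,0,0]]]';python3 -m inch '[[[0.08,0.04,-0.3,0],[0,0,0,0],[0,0,0,0]]]'
```

```text
time: 6.07
eef_pos: [471.2, 205.3, 116.5]
tcp_rot: [[-0.88, -0.476, 0.001], [-0.476, 0.88, -0.001], [-0.001, -0.001, -1.0]]
contact_force: [-2.5, -2.5, 10.4]
gripper_width: 33.4
gripper_force: 45.1
time: 6.32
eef_pos: [472.0, 205.8, 113.7]
tcp_rot: [[-0.88, -0.476, 0.001], [-0.476, 0.88, -0.0], [-0.001, -0.001, -1.0]]
contact_force: [-2.1, -2.2, 11.5]
gripper_width: 34.0
gripper_force: 45.1
```

```bash
python3 - <<'E'
from h import *
for c in ('wrist','side','top'):
  im=save(c,'d_'+c)
  for d in robot.place_of(c,'press_knob')[:2]:
      print(c,round(d['confidence'],2),np.round(d['centre']).tolist(),px(c,d['centre']))
a=cv2.imread('pics/d_side.png')[60:220,180:340];a=cv2.resize(a,None,fx=3,fy=3,interpolation=3)
cv2.imwrite('pics/d_c.png',np.hstack([a,cv2.resize(cv2.imread('pics/d_wrist.png'),(320,240))[:, :].repeat(2,0)]))
E
```

```text
wrist 0.95 [469.0, 203.0, 128.0] [285, 310]
side 0.64 [469.0, 207.0, 126.0] [238, 179]
```

View pics/d_c.png

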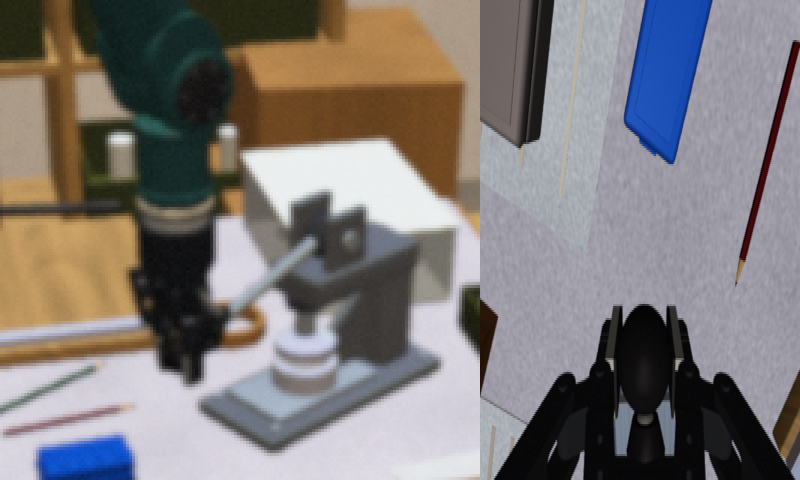

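The knob measures about 127 mm high, which is fully down, and the ram is on the badge. I'll press a little harder to confirm the stop.

```bash
python3 -m inch '[[[0.08,0.04,-0.3,0],[0,0,0,0]]]' 0 90;python3 -m inch '[[[0.08,0.04,-0.3,0],[0,0,0,0],[0,0,0,0]]]'
```

```text
time: 6.78
eef_pos: [472.5, 206.1, 112.3]
tcp_rot: [[-0.88, -0.476, 0.0], [-0.476, 0.88, -0.001], [0.0, -0.001, -1.0]]
contact_force: [-6.7, -5.4, 29.1]
gripper_width: 32.8
gripper_force: 87.5
time: 7.03
eef_pos: [473.2, 206.5, 110.5]
tcp_rot: [[-0.879, -0.476, 0.001], [-0.476, 0.879, -0.001], [-0.001, -0.001, -1.0]]
contact_force: [-7.4, -5.9, 37.3]
gripper_width: 33.0
gripper_force: 90.4
```

The stop is confirmed: force rises to 37 N. Easing back up over about 2 s.

```bash
python3 -m inch '[[[-0.22,-0.12,0.8,0],[-0.2,-0.11,0.8,0],[-0.18,-0.1,0.81,0],[-0.16,-0.08,0.82,0],[-0.13,-0.07,0.82,0],[-0.09,-0.05,0.83,0],[-0.07,-0.04,0.83,0],[-0.04,-0.02,0.83,0],[-0.01,-0.01,0.83,0],[0.01,0.01,0.83,0]]]'; python3 -m inch '[[[0.05,0.02,0.83,0],[0.07,0.04,0.83,0],[0.1,0.05,0.83,0],[0.12,0.07,0.82,0],[0.15,0.08,0.82,0],[0.18,0.1,0.8,0],[0.2,0.11,0.8,0],[0.23,0.13,0.79,0],[0.26,0.14,0.78,0],[0.29,0.15,0.77,0]]]'; python3 -m inch '[[[0.31,0.17,0.76,0],[0.33,0.18,0.74,0],[0.36,0.2,0.73,0],[0.39,0.21,0.71,0],[0.41,0.22,0.69,0],[0,0,0,0]]]'
```

```text
time: 7.87
eef_pos: [461.2, 199.6, 189.3]
tcp_rot: [[-0.881, -0.474, -0.002], [-0.474, 0.881, -0.002], [0.003, -0.001, -1.0]]
contact_force: [-0.5, -4.5, 6.3]
gripper_width: 33.2
gripper_force: 92.5
time: 8.7
eef_pos: [467.8, 203.6, 266.9]
tcp_rot: [[-0.88, -0.475, -0.025], [-0.475, 0.88, -0.014], [0.028, -0.001, -1.0]]
contact_force: [-17.8, -8.3, 10.2]
gripper_width: 33.0
gripper_force: 88.7
time: 9.2
eef_pos: [511.8, 228.5, 310.5]
tcp_rot: [[-0.878, -0.477, 0.035], [-0.477, 0.879, 0.019], [-0.04, -0.0, -0.999]]
contact_force: [21.2, 15.4, -16.8]
gripper_width: 12.9
gripper_force: 51.7
```

The grip has changed: width 13 mm, so the pads slipped off the ball near the top. I'll look before doing anything.

```bash
python3 - <<'E'
from h import *
for c in ('wrist','side','top'):
  im=save(c,'e_'+c)
  for d in robot.place_of(c,'press_knob')[:2]:
      print(c,round(d['confidence'],2),np.round(d['centre']).tolist(),px(c,d['centre']))
o=robot.get_obs();print(o['time'],o['eef_pos'],o['contact_force'],o['gripper_width'],o['gripper_force'])
a=cv2.imread('pics/e_side.png')[60:220,180:340];a=cv2.resize(a,None,fx=3,fy=3,interpolation=3)
cv2.imwrite('pics/e_c.png',np.hstack([a,cv2.resize(cv2.imread('pics/e_wrist.png'),(320,480))]))
E
```

```text
wrist 0.97 [488.0, 213.0, 317.0] [281, 249]
side 0.85 [489.0, 216.0, 314.0] [243, 119]
9.5 [510.75024399 228.3716258  308.72267815] [ 25.47317091  12.11006063 -16.22414691] 10.395618731319965 103.13771188259125
```

View pics/e_c.png

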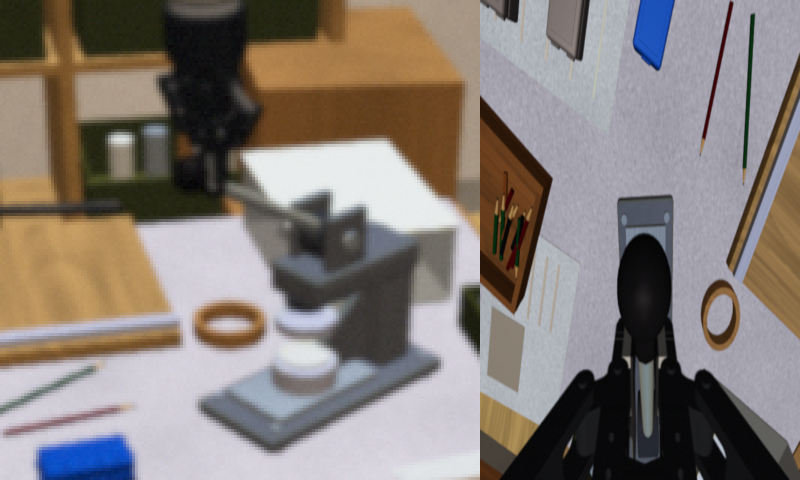

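The lever is still held: the pads are on the bar just behind the ball, and the knob is at z≈316, about 10 mm below rest. I'll cut the grip and ease it up the last bit.

```bash
python3 -m inch '[[[0.1,0.05,0,0],[0.1,0.05,0.1,0],[0.15,0.08,0.15,0],[0.15,0.08,0.15,0],[0.15,0.08,0.15,0]]]' 0 20; python3 -m inch '[[[0.1,0.05,0.2,0],[0.1,0.05,0.2,0],[0.1,0.05,0.2,0],[0,0,0.2,0],[0,0,0.2,0],[0,0,0,0]]]';  python3 - <<'E'
from h import *
for c in ('wrist','side'):
  robot.camera(c)
  for d in robot.place_of(c,'press_knob')[:1]:
      print(c,round(d['confidence'],2),np.round(d['centre']).tolist(),px(c,d['centre']))
E
```

```text
time: 9.92
eef_pos: [513.2, 229.8, 312.9]
tcp_rot: [[-0.879, -0.477, 0.022], [-0.476, 0.879, 0.013], [-0.026, 0.001, -1.0]]
contact_force: [19.3, 9.4, -15.7]
gripper_width: 10.4
gripper_force: 106.6
time: 10.42
eef_pos: [517.0, 232.0, 318.9]
tcp_rot: [[-0.877, -0.48, 0.025], [-0.48, 0.877, 0.013], [-0.028, -0.0, -1.0]]
contact_force: [27.7, 14.6, -36.3]
gripper_width: 9.9
gripper_force: 110.7
wrist 0.85 [494.0, 219.0, 326.0] [288, 249]
side 0.92 [490.0, 221.0, 323.0] [243, 115]
```

The knob is back at z≈326 and the downward reaction shows the rest stop. I'll ease off the strain and open.

```bash
python3 -m inch '[[[0.5,0.27,-0.2,0],[0,0,-0.2,0],[0,0,0,0]]]' - 20;  python3 -m inch '[[[0,0,0,0],[0,0,0,0],[0,0,0,0],[0,0,0,0],[0,0,0,0]]]' 1 20; python3 - <<'E'
from h import *
for c in ('wrist','side'):
  robot.camera(c)
  for d in robot.place_of(c,'press_knob')[:1]:
      print(c,round(d['confidence'],2),np.round(d['centre']).tolist(),px(c,d['centre']))
E
```

```text
time: 10.87
eef_pos: [515.5, 231.1, 316.4]
tcp_rot: [[-0.879, -0.477, 0.009], [-0.477, 0.879, 0.006], [-0.01, 0.001, -1.0]]
contact_force: [11.6, 7.1, -12.5]
gripper_width: 10.5
gripper_force: 116.0
time: 11.28
eef_pos: [510.6, 227.4, 317.3]
tcp_rot: [[-0.879, -0.476, -0.001], [-0.476, 0.879, -0.0], [0.001, -0.0, -1.0]]
contact_force: [0.2, -1.0, -0.1]
gripper_width: 70.1
gripper_force: 0.0
wrist 0.89 [492.0, 217.0, 328.0] [288, 266]
side 0.81 [495.0, 220.0, 330.0] [245, 113]
```

The lever is at rest and released. I'll rise and measure the yaw of the cases.

```bash
cat >> h.py <<'E'
def cases(c,zz=46):
    out=[]
    for d in robot.regions_of(c,'case_1')[:6]:
        m=d['region'].astype(np.uint8); ys,xs=np.nonzero(m)
        cs,_=cv2.findContours(m,cv2.RETR_EXTERNAL,cv2.CHAIN_APPROX_NONE)
        k=max(cs,key=cv2.contourArea)[:,0,:]
        w=np.array([ray(c,p,zz)[:2] for p in k],np.float32)
        (x,y),(a,b),t=cv2.minAreaRect(w)
        if a<b: a,b,t=b,a,t+90
        out.append((round(d['confidence'],2),k.mean(0).round().tolist(),[round(x),round(y)],[round(a),round(b)],round((t+90)%180-90,1)))
    return out
E
python3 -m inch '[[[0,0,3,0],[0,0,3.5,0],[0,0,3.5,0],[0,-3,0,-0.07],[-0.5,-3.5,0,-0.07],[-0.8,-3.5,0,-0.07],[-1,-3.5,0,-0.07],[-1.2,-3.5,-0.5,-0.07],[-1.2,-1.8,-1,-0.07],[-1.2,0,-1,-0.05]]]' 1
python3 -m inch '[[[-1,0,-1.5,-0.03],[0,0,-1.5,0],[0,0,0,0],[0,0,0,0]]]'
python3 - <<'E'
from h import *
im=save('top','t2')
for r in cases('top'): print(r)
save('wrist','w2')
for r in cases('wrist'): print(r)
for d in robot.place_of('wrist','case_1'): print(d['confidence'],d['centre'])
o=robot.get_obs();print(o['time'],o['eef_pos'],np.round(o['tcp_rot'],3).tolist(),np.round(o['qpos']),o['contact_force'],o['ft_torque'])
E
```

```text
time: 12.32
eef_pos: [451.2, 34.1, 392.5]
tcp_rot: [[-1.0, -0.014, 0.001], [-0.014, 1.0, -0.002], [-0.001, -0.002, -1.0]]
contact_force: [0.4, 0.3, 0.2]
gripper_width: 85.6
gripper_force: 0.0
time: 12.65
eef_pos: [441.5, 39.6, 362.1]
tcp_rot: [[-1.0, 0.004, -0.001], [0.004, 1.0, -0.0], [0.001, -0.0, -1.0]]
contact_force: [0.2, 0.2, 0.2]
gripper_width: 85.7
gripper_force: 0.0
(0.89, [379.0, 263.0], [347, -352], [94, 55], -63.3)
(0.69, [371.0, 227.0], [478, -326], [90, 61], 10.2)
(0.65, [305.0, 231.0], [460, -84], [95, 55], 6.5)
(0.6, [234.0, 255.0], [368, 171], [94, 59], 6.6)
(0.92, [286.0, 149.0], [432, 37], [93, 54], 7.8)
(0.91, [22.0, 186.0], [477, -310], [95, 83], 6.3)
(0.86, [195.0, 170.0], [459, -78], [95, 64], 7.0)
(0.7, [6.0, 75.0], [346, -285], [54, 25], -14.8)
(0.64, [396.0, 95.0], [369, 169], [92, 62], 4.8)
0.84 [481.9, -323.5, -3.9]
0.82 [434.9, 38.8, 1.7]
0.75 [459.0, -84.1, -3.3]
0.7 [370.7, 171.3, 2.5]
12.9 [442.79901916  39.87028242 363.18365125] [[-1.0, 0.004, 0.002], [0.004, 1.0, 0.0], [-0.002, 0.0, -1.0]] [-18.   5.   7. 119.  -1.  57.  80.] [-0.40412523  0.85950281  0.28213319] [ 0.00289002  0.01012354 -0.01882453]
```

View pics/w2.png

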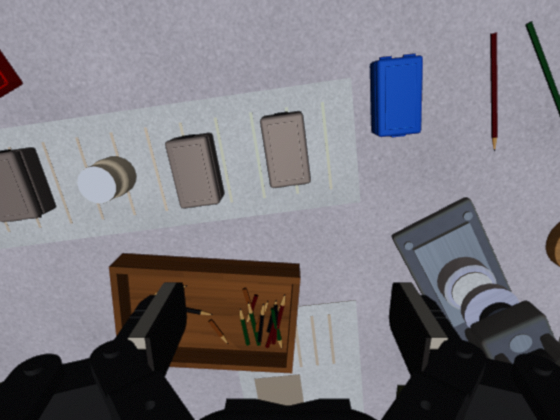

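The wrist view shows the near grey case at (286,149) with the blue look-alike at (397,95), which I leave alone. Case A is at (432.5,37.5) with yaw 7.5°. Grasping it.

```bash
cat > ob.py <<'E'
from h import *
import sys
for i in range(int(sys.argv[1]) if len(sys.argv)>1 else 1):
    if i: robot.camera('side')
    o=robot.get_obs();print('   F',np.round(o['contact_force'],2),'T',np.round(o['ft_torque'],3),o['eef_pos'].round(1) if hasattr(o['eef_pos'],'round') else o['eef_pos'],round(o['gripper_width'],1))
E
python3 -m inch '[[[-0.5,-0.12,-3,0.065],[-0.5,-0.12,-3,0.065],[0,0,-4,0],[0,0,-4,0],[0,0,-4,0],[0,0,-4,0],[0,0,-4,0],[0,0,-4,0],[0,0,-2.5,0],[0,0,-1.5,0]]]' 1
python3 -m inch '[[[0,0,-0.5,0],[0,0,0,0],[0,0,0,0]]]'
```

```text
time: 13.73
eef_pos: [432.0, 37.5, 19.5]
tcp_rot: [[-0.992, -0.126, -0.003], [-0.126, 0.992, -0.0], [0.003, 0.0, -1.0]]
contact_force: [0.7, 0.3, 0.5]
gripper_width: 85.5
gripper_force: 0.0
time: 13.98
eef_pos: [432.9, 37.4, 17.7]
tcp_rot: [[-0.992, -0.126, 0.001], [-0.126, 0.992, 0.0], [-0.001, 0.0, -1.0]]
contact_force: [-0.0, 0.2, -0.1]
gripper_width: 85.3
gripper_force: 0.0
```

```bash
python3 -m inch '[[[0,0,0,0],[0,0,0,0],[0,0,0,0],[0,0,0,0],[0,0,0,0],[0,0,0,0]]]' 0 60 | grep grip
python3 -m inch '[[[0,0,2,0],[0,0,3,0],[0,0,3,0],[0,0,2,0],[0,0,0,0],[0,0,0,0]]]' | grep -v rot; python3 ob.py 2
for i in 1 2; do
python3 -m inch '[[[2,0.26,0,0],[2,0.26,0,0],[2,0.26,0,0]]]' | grep force; python3 ob.py 1
python3 -m inch '[[[-2,-0.26,0,0],[-2,-0.26,0,0],[-2,-0.26,0,0]]]'| grep force; python3 ob.py 1
done; 
python3 -m inch '[[[2,0.26,0,0],[2,0.26,0,0],[2,0.26,0,0]]]' >/dev/null; python3 ob.py 8
python3 -m inch '[[[-2,-0.26,0,0],[-2,-0.26,0,0],[-2,-0.26,0,0]]]'>/dev/null; python3 ob.py 8
```

```text
gripper_width: 53.1
gripper_force: 62.3
time: 14.98
eef_pos: [432.3, 37.4, 118.4]
contact_force: [0.2, -0.7, -4.0]
gripper_width: 53.4
gripper_force: 66.9
   F [ 0.17 -0.67 -3.95] T [-0.013  0.062 -0.025] [432.3  37.4 118.4] 53.4
   F [-0.12  0.43 -3.39] T [-0.007  0.057 -0.001] [431.5  37.3 117.4] 53.6
contact_force: [-0.1, 0.3, -3.1]
gripper_force: 66.8
   F [-0.06  0.3  -3.11] T [-0.037 -0.062  0.037] [490.9  45.  115.6] 53.7
contact_force: [-1.3, -0.6, -3.8]
gripper_force: 66.8
   F [-1.35 -0.56 -3.76] T [ 0.052  0.096 -0.029] [430.4  37.1 115.5] 53.2
contact_force: [0.2, 0.1, -3.6]
gripper_force: 66.8
   F [ 0.23  0.09 -3.62] T [ 0.043 -0.06   0.043] [490.3  44.8 115.3] 53.5
contact_force: [-0.4, -0.4, -3.5]
gripper_force: 66.8
   F [-0.42 -0.43 -3.51] T [-0.076  0.052  0.009] [430.4  37.1 115.5] 53.4
   F [ 0.6  1.  -3.2] T [ 0.016 -0.115  0.005] [490.3  44.8 115.4] 53.5
   F [ 5.61  1.7  -2.95] T [-0.017 -0.552 -0.029] [497.8  46.1 116.1] 53.4
   F [ 0.65  0.68 -4.08] T [ 0.025  0.006 -0.019] [496.2  45.9 116.1] 53.0
   F [-0.4   0.51 -4.06] T [-0.032  0.022 -0.03 ] [493.1  45
[... 208 characters left out ...]
03] [489.7  44.7 115.9] 53.2
   F [-0.19 -0.08 -4.72] T [-0.064  0.056 -0.025] [489.8  44.7 116.2] 53.2
   F [-0.08  0.64 -3.45] T [-0.024  0.06  -0.022] [430.1  37.  117. ] 53.5
   F [-5.39 -1.06 -3.78] T [-0.06   0.595  0.054] [422.7  35.7 116.5] 53.2
   F [-0.99 -1.26 -3.68] T [-0.041  0.096  0.036] [424.8  36.  116.6] 53.5
   F [ 0.28 -0.18 -3.2 ] T [ 0.074 -0.087 -0.003] [428.3  36.5 116.9] 53.3
   F [ 1.57  0.79 -3.15] T [ 0.008 -0.03  -0.002] [430.9  37.1 117.2] 53.3
   F [-0.02  0.71 -3.65] T [ 0.023 -0.093 -0.018] [432.4  37.3 117.4] 53.6
   F [-0.26  1.08 -4.05] T [0.03  0.005 0.003] [433.1  37.5 117.5] 53.3
   F [ 0.7   0.51 -3.37] T [-0.019  0.059  0.012] [433.4  37.5 117.5] 53.2
```

Ambiguous so far. I'll compare the settled torque at each end, since loose dies should shift it by about 0.08 N·m.

```bash
cat > av.py <<'E'
from h import *
T=[]
for i in range(12):
    robot.camera('side'); o=robot.get_obs(); T.append(np.r_[o['contact_force'],o['ft_torque']])
T=np.array(T); print(round(o['time'],2),T.mean(0).round(3),'sd/sqrt n',(T.std(0)/12**.5).round(3)[3:])
E
python3 -m inch '[[[2,0.26,0,0],[2,0.26,0,0],[2,0.26,0,0],[0,0,0,0],[0,0,0,0],[0,0,0,0],[0,0,0,0],[0,0,0,0]]]' | grep -A1 pos; python3 av.py
python3 -m inch '[[[-2,-0.26,0,0],[-2,-0.26,0,0],[-2,-0.26,0,0],[0,0,0,0],[0,0,0,0],[0,0,0,0],[0,0,0,0],[0,0,0,0]]]' | grep -A1 pos; python3 av.py
```

```text
eef_pos: [490.7, 44.9, 117.1]
tcp_rot: [[-0.992, -0.126, -0.002], [-0.126, 0.992, -0.0], [0.002, -0.0, -1.0]]
18.5 [-0.175 -0.064 -3.456  0.014  0.013  0.008] sd/sqrt n [0.012 0.01  0.008]
eef_pos: [433.5, 37.6, 117.5]
tcp_rot: [[-0.992, -0.126, 0.002], [-0.126, 0.992, 0.0], [-0.002, 0.0, -1.0]]
19.77 [-3.000e-03 -1.100e-01 -3.681e+00  4.000e-03 -1.100e-02  4.000e-03] sd/sqrt n [0.01  0.012 0.01 ]
```

The difference is 0.024±0.016, so case A looks silent. I'll put it back and go over case B.

```bash
python3 -m inch '[[[0,0,-2,0],[0,0,-3,0],[0,0,-2.7,0],[0,0,-1.4,0],[0,0,-0.6,0],[0,0,-0.3,0],[0,0,0,0],[0,0,0,0]]]' | grep -v rot
python3 -m inch '[[[0,0,0,0],[0,0,0,0],[0,0,0,0],[0,0,0,0]]]' 1 | grep -v rot
python3 -m inch '[[[0,0,3,0],[0,0,4,0],[0,0,4,0],[0,-2,4,0],[0.7,-3,2,0],[0.7,-3,0,0],[0.7,-3,0,0],[0.6,-0.9,0,0],[0,0,0,0],[0,0,0,0]]]' | grep -A1 pos
python3 - <<'E'
from h import *
robot.camera('wrist')
for r in cases('wrist'): print(r)
for d in robot.place_of('wrist','case_1'): print(d['confidence'],np.round(d['centre'],1))
o=robot.get_obs();print(o['time'],o['eef_pos'])
E
```

```text
time: 20.43
eef_pos: [431.2, 37.3, 18.4]
contact_force: [-2.6, -0.4, 4.3]
gripper_width: 53.7
gripper_force: 68.7
time: 20.77
eef_pos: [432.6, 37.3, 17.6]
contact_force: [-1.0, -1.0, -0.3]
gripper_width: 85.5
gripper_force: 0.0
eef_pos: [458.7, -80.1, 184.3]
tcp_rot: [[-0.992, -0.125, -0.001], [-0.125, 0.992, 0.0], [0.001, 0.001, -1.0]]
(0.98, [434.0, 179.0], [429, 31], [93, 65], 7.8)
(0.87, [19.0, 184.0], [474, -283], [97, 39], -7.1)
(0.72, [284.0, 197.0], [457, -82], [95, 54], 8.3)
(0.65, [557.0, 162.0], [401, 120], [20, 5], 21.0)
(0.59, [8.0, 15.0], [353, -280], [21, 14], -6.8)
0.72 [433.2  39.5  -1.3]
0.71 [462.7 -80.2  -1.6]
0.66 [ 482.9 -324.3   -2.7]
21.75 [458.10206259 -78.52029545 184.07078207]
```

```bash
python3 -m inch '[[[0.1,-0.3,-3,0],[0,0,-4,0],[0,0,-4,0],[0,0,-3,0],[0,0,-1.6,0],[0,0,-1,0],[0,0,0,0],[0,0,0,0]]]' 1 | grep -v rot
python3 -m inch '[[[0,0,0,0],[0,0,0,0],[0,0,0,0],[0,0,0,0],[0,0,0,0],[0,0,0,0]]]' 0 60 | grep grip
python3 -m inch '[[[0,0,2,0],[0,0,3,0],[0,0,3,0],[0,0,2,0],[0,0,0,0],[0,0,0,0]]]' | grep -v rot
for i in 1 2; do
python3 -m inch '[[[2,0.26,0,0],[2,0.26,0,0],[2,0.26,0,0]]]' | grep contact; python3 ob.py 1
python3 -m inch '[[[-2,-0.26,0,0],[-2,-0.26,0,0],[-2,-0.26,0,0]]]'| grep contact; python3 ob.py 1
done; 
python3 -m inch '[[[2,0.26,0,0],[2,0.26,0,0],[2,0.26,0,0]]]' >/dev/null; python3 ob.py 7; python3 av.py
python3 -m inch '[[[-2,-0.26,0,0],[-2,-0.26,0,0],[-2,-0.26,0,0]]]'>/dev/null; python3 ob.py 7; python3 av.py
```

```text
time: 22.42
eef_pos: [459.8, -82.5, 18.6]
contact_force: [-0.4, 0.2, 0.9]
gripper_width: 85.8
gripper_force: 0.0
gripper_width: 52.9
gripper_force: 63.4
time: 23.42
eef_pos: [460.4, -83.4, 119.8]
contact_force: [-0.4, 0.5, -3.7]
gripper_width: 53.4
gripper_force: 67.1
contact_force: [0.4, 0.1, -2.5]
   F [ 0.39  0.08 -2.45] T [ 0.023 -0.06   0.035] [518.9 -75.4 117.1] 53.4
contact_force: [1.3, -0.3, -3.6]
   F [ 1.32 -0.25 -3.64] T [-0.013  0.095 -0.024] [458.4 -83.  116.9] 53.3
contact_force: [0.1, -0.1, -3.7]
   F [ 0.08 -0.15 -3.68] T [-0.027 -0.135 -0.065] [518.2 -75.6 116.7] 53.3
contact_force: [-0.4, -0.8, -3.9]
   F [-0.43 -0.82 -3.91] T [0.008 0.138 0.02 ] [458.5 -83.  116.9] 52.8
   F [ 1.19 -0.23 -3.31] T [ 0.061 -0.146  0.033] [518.1 -75.6 116.7] 53.6
   F [ 4.54  0.94 -2.69] T [ 0.027 -0.51   0.002] [525.4 -74.5 117.4] 53.5
   F [ 0.54 -0.1  -3.54] T [ 0.034 -0.189  0.001] [523.8 -74.7 117.4] 53.3
   F [-0.45 -0.77 -3.27] T [ 0.003 -0.002 -0.043] [521.2 -75.  117.2] 53.3
   F [-0.78 -0.38 -3.53] T [-0.033  0.031  0.038] [519.1 -75.2 117. ] 53.4
   F [-0.83 -0.95 -3.4 ] T [-0.045  0.047 -0.006] [517.9 -75.4 117.1] 53.1
   F [-0.88 -0.38 -2.89] T [ 0.033  0.079 -0.016] [517.6 -75.6 117.3] 53.0
25.57 [ 0.111  0.024 -3.292 -0.005  0.004 -0.017] sd/sqrt n [0.009 0.01  0.006]
   F [-0.04 -0.05 -3.78] T [-0.007  0.103 -0.011] [459.6 -83.4 118.7] 53.4
   F [-4.58 -0.34 -3.15] T [-0.047  0.566  0.013] [452.6 -84.  118.1] 53.4
   F [-1.45  0.37 -4.32] T [-0.009  0.17  -0.006] [454.4 -83.8 118.2] 53.1
   F [ 0.27 -0.37 -3.49] T [-0.022 -0.021 -0.011] [457.4 -83.6 118.5] 53.2
   F [ 1.03 -0.82 -3.26] T [ 0.    -0.088  0.027] [459.8 -83.5 118.7] 53.3
   F [-0.02  0.21 -3.11] T [-0.023 -0.037  0.047] [461.2 -83.4 118.9] 53.3
   F [ 0.24  0.12 -3.1 ] T [-0.004  0.027  0.019] [461.8 -83.3 118.9] 53.4
26.72 [-3.100e-01  7.300e-02 -3.392e+00 -2.000e-03 -4.000e-03  1.000e-03] sd/sqrt n [0.011 0.004 0.007]
```

B is silent too and behaves the same as A. I'll put it back and go to case C.

```bash
python3 -m inch '[[[0,0,-2,0],[0,0,-3,0],[0,0,-2.7,0],[0,0,-1.4,0],[0,0,-0.6,0],[0,0,-0.3,0],[0,0,0,0],[0,0,0,0]]]' | grep -v rot
python3 -m inch '[[[0,0,0,0],[0,0,0,0],[0,0,0,0],[0,0,0,0]]]' 1 | grep -v rot
python3 -m inch '[[[0,0,3,0],[0,0,4,0],[0,0,4,0],[0,-1,4,0],[0.2,-3.5,2,0],[0.4,-3.8,0,0],[0.4,-3.8,0,0],[0.4,-3.8,0,0],[0.4,-3.8,0,0],[0.4,-3,0,0]]]' | grep -A1 pos
python3 -m inch '[[[0,-1.5,0,0],[0,0,0,0],[0,0,0,0]]]' | grep -A1 pos
python3 - <<'E'
from h import *
save('wrist','w4')
for r in cases('wrist'): print(r)
for d in robot.place_of('wrist','case_1'): print(d['confidence'],np.round(d['centre'],1))
o=robot.get_obs();print(o['time'],o['eef_pos'])
E
```

```text
time: 27.38
eef_pos: [459.1, -83.3, 19.9]
contact_force: [-1.9, 0.4, 7.0]
gripper_width: 53.2
gripper_force: 69.3
time: 27.72
eef_pos: [460.7, -83.5, 18.9]
contact_force: [0.4, -1.1, 0.0]
gripper_width: 85.5
gripper_force: 0.0
eef_pos: [481.5, -314.0, 188.9]
tcp_rot: [[-0.992, -0.124, 0.001], [-0.124, 0.992, -0.002], [-0.001, -0.002, -1.0]]
eef_pos: [481.3, -325.0, 188.2]
tcp_rot: [[-0.992, -0.125, -0.001], [-0.125, 0.992, 0.001], [0.001, 0.001, -1.0]]
(0.98, [542.0, 203.0], [463, -123], [100, 37], 21.1)
(0.97, [268.0, 26.0], [366, -349], [99, 45], -82.5)
(0.6, [286.0, 192.0], [477, -325], [95, 55], 7.5)
(0.24, [380.0, 365.0], [633, -208], [132, 48], -4.1)
0.71 [ 4.571e+02 -8.330e+01 -2.000e-01]
0.68 [ 485.1 -324.5   -3.6]
0.64 [ 348.2 -352.7   -0.8]
28.95 [ 481.92825221 -322.58036488  188.24495742]
```

View pics/w4.png

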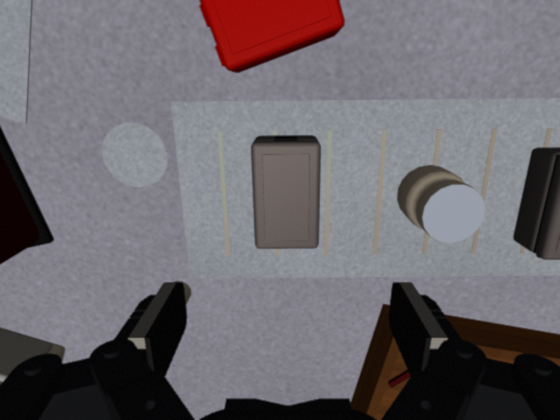

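The grey case C is at (286,192), aligned. The red look-alike at (272,30) and the pot at (450,210) stay clear. Grasping and shaking it.

```bash
python3 -m inch '[[[0,-0.2,-3,0],[0,0,-4,0],[0,0,-4,0],[0,0,-3,0],[0,0,-1.8,0],[0,0,-1.2,0],[0,0,0,0],[0,0,0,0]]]' 1 | grep -v rot
python3 -m inch '[[[0,0,0,0],[0,0,0,0],[0,0,0,0],[0,0,0,0],[0,0,0,0],[0,0,0,0]]]' 0 60 | grep grip
python3 -m inch '[[[0,0,2,0],[0,0,3,0],[0,0,3,0],[0,0,2,0],[0,0,0,0],[0,0,0,0]]]' | grep -v rot
for i in 1 2; do
python3 -m inch '[[[2,0.26,0,0],[2,0.26,0,0],[2,0.26,0,0]]]' | grep contact; python3 ob.py 1
python3 -m inch '[[[-2,-0.26,0,0],[-2,-0.26,0,0],[-2,-0.26,0,0]]]'| grep contact; python3 ob.py 1
done; 
python3 -m inch '[[[2,0.26,0,0],[2,0.26,0,0],[2,0.26,0,0]]]' >/dev/null; python3 ob.py 7; python3 av.py
python3 -m inch '[[[-2,-0.26,0,0],[-2,-0.26,0,0],[-2,-0.26,0,0]]]'>/dev/null; python3 ob.py 7; python3 av.py
```

```text
time: 29.62
eef_pos: [482.3, -326.3, 18.7]
contact_force: [-0.2, 0.5, -0.7]
gripper_width: 85.5
gripper_force: 0.0
gripper_width: 53.8
gripper_force: 64.6
time: 30.62
eef_pos: [482.4, -327.7, 119.8]
contact_force: [0.2, -0.7, -3.8]
gripper_width: 53.4
gripper_force: 65.4
contact_force: [1.0, -0.5, -3.8]
   F [ 1.   -0.52 -3.78] T [-0.056 -0.061  0.04 ] [ 540.8 -318.8  116.6] 53.3
contact_force: [-1.0, -0.3, -3.3]
   F [-1.04 -0.26 -3.3 ] T [-0.038  0.083 -0.033] [ 480.6 -326.   116.3] 53.4
contact_force: [0.8, 0.3, -2.7]
   F [ 0.84  0.31 -2.69] T [-0.023 -0.094  0.048] [ 540.1 -319.1  116.4] 53.3
contact_force: [-0.2, 0.5, -3.5]
   F [-0.16  0.51 -3.54] T [-0.046  0.02   0.018] [ 480.6 -326.   116.3] 53.5
   F [ 0.55  0.19 -2.43] T [-0.   -0.12 -0.02] [ 540.1 -319.1  116.4] 53.3
   F [ 5.24  0.98 -2.44] T [ 0.101 -0.607  0.038] [ 547.4 -317.5  116.9] 53.4
   F [ 1.03  0.58 -3.95] T [-0.008 -0.089  0.048] [ 545.9 -317.3  116.8] 53.0
   F [-0.63  0.46 -4.58] T [0.019 0.057 0.054] [ 543.1 -317.7  116.6] 53.6
   F [-0.78 -0.63 -4.26] T [ 0.039  0.093 -0.038] [ 541.  -318.3  116.6] 52.9

[... 185 characters left out ...]
0.006 -0.016  0.004] sd/sqrt n [0.005 0.011 0.006]
   F [-0.16 -1.13 -3.31] T [-0.019  0.048  0.047] [ 481.7 -327.3  118.6] 53.2
   F [-4.11 -0.45 -3.25] T [-0.099  0.5   -0.027] [ 474.8 -328.2  118.2] 53.5
   F [-1.27 -0.17 -2.43] T [-0.031  0.019  0.025] [ 476.5 -328.2  118.2] 53.3
   F [ 0.12  0.05 -3.91] T [ 0.022 -0.074  0.03 ] [ 479.5 -328.   118.6] 53.2
   F [-0.08 -0.88 -3.36] T [ 0.037 -0.082  0.073] [ 481.7 -327.8  118.8] 53.7
   F [-0.51 -0.57 -3.64] T [ 0.018 -0.095 -0.034] [ 483.  -327.5  118.9] 53.3
   F [ 0.28  0.53 -2.27] T [-0.018  0.024  0.01 ] [ 483.5 -327.4  118.9] 53.1
33.92 [-1.580e-01 -1.330e-01 -3.378e+00  3.000e-03  3.000e-03  1.200e-02] sd/sqrt n [0.012 0.008 0.007]
```

Static torque after these strokes doesn't separate any of them. At 240 mm/s the dies may barely slide. I'll shake harder with slow run-ups and hard stops, so loose dies end up against one end.

```bash
cat > s.py <<'E'
from h import *
o=robot.get_obs();print(round(o['time'],2),*np.round(np.r_[o['contact_force'],o['ft_torque']],3),np.round(o['eef_pos'],1),sep=' ')
open('log','a').write(' '.join(map(str,[*o['contact_force'],*o['ft_torque']]))+'\n')
E
cat > m.py <<'E'
import numpy as np
a=np.loadtxt('log');n=len(a)//2
for b in (a[:n],a[n:]): print('mean',b[3:].mean(0).round(3),'se',(b[3:].std(0)/(n-3)**.5).round(3)[3:])
E
rm -f log
python3 -m inch '[[[0.4,0.05,0,0],[1,0.13,0,0],[1.7,0.22,0,0],[2.4,0.31,0,0],[3.1,0.4,0,0],[3.9,0.5,0,0]]]' >/dev/null
for i in 1 2 3 4 5 6 7 8 9 10 11; do python3 -m inch '[[[0,0,0,0]]]' >/dev/null; python3 s.py; done
python3 -m inch '[[[-0.4,-0.05,0,0],[-1,-0.13,0,0],[-1.7,-0.22,0,0],[-2.4,-0.31,0,0],[-3.1,-0.4,0,0],[-3.9,-0.5,0,0]]]' >/dev/null
for i in 1 2 3 4 5 6 7 8 9 10 11; do python3 -m inch '[[[0,0,0,0]]]' >/dev/null; python3 s.py; done; python3 m.py; mv log logC
```

```text
34.5 3.116 1.153 -1.654 0.163 -0.265 -0.016 [ 619.5 -307.1  119.6]
34.58 0.479 0.122 -3.217 -0.02 0.068 -0.0 [ 612.1 -308.6  118.6]
34.67 -0.011 0.514 -3.758 -0.005 0.083 0.044 [ 607.5 -310.4  118.1]
34.75 -0.047 -0.262 -3.58 -0.07 0.029 -0.006 [ 605.7 -311.5  118.1]
34.83 -0.258 -0.138 -3.1 -0.001 0.056 0.035 [ 605.4 -311.9  118.3]
34.92 0.321 -0.197 -2.814 -0.042 0.019 -0.016 [ 605.7 -311.9  118.6]
35.0 -0.303 -0.37 -3.033 -0.018 -0.063 -0.019 [ 606.1 -311.8  118.6]
35.08 -0.433 -0.472 -3.907 0.027 -0.015 -0.034 [ 606.4 -311.6  118.7]
35.17 0.003 0.049 -2.732 0.015 0.027 0.007 [ 606.7 -311.4  118.7]
35.25 -0.001 -0.286 -3.456 0.004 -0.068 -0.023 [ 606.8 -311.3  118.7]
35.33 -0.654 -0.333 -3.188 0.041 -0.055 0.032 [ 606.9 -311.3  118.6]
35.92 -2.991 0.131 -3.817 -0.023 0.265 0.008 [ 468.7 -328.6  117.7]
36.0 0.588 -0.424 -3.136 -0.013 -0.138 0.008 [ 476.6 -328.4  118.5]
36.08 0.856 0.1 -3.689 -0.024 -0.048 0.026 [ 481.3 -327.9  119. ]
36.17 0.07 0.089 -2.265 -0.003 -0.11 -0.001 [ 483.1 -327.4  119. ]
36.25 0.168 0.032 -3.227 0.069 0.037 -0.037 [ 483.4 -327.1  118.8]
36.33 -0.009 0.544 -3.13 0.008 0.04 -0.02 [ 483.1 -327.   118.6]
36.42 0.307 0.05 -4.04 -0.017 -0.037 0.038 [ 482.7 -327.1  118.5]
36.5 0.275 0.806 -2.601 -0.009 -0.001 0.01 [ 482.4 -327.1  118.5]
36.58 -0.804 0.044 -4.263 0.02 0.042 0.039 [ 482.2 -327.2  118.5]
36.67 -0.432 -0.353 -3.497 -0.03 -0.006 -0.005 [ 482.  -327.3  118.5]
36.75 -0.131 -0.908 -2.472 0.014 0.018 0.027 [ 481.9 -327.4  118.5]
mean [-1.720e-01 -2.510e-01 -3.226e+00 -6.000e-03 -9.000e-03 -3.000e-03] se [0.012 0.016 0.008]
mean [-6.900e-02  3.800e-02 -3.187e+00  6.000e-03 -2.000e-03  6.000e-03] se [0.01  0.017 0.009]
```

C is clearly silent: no shift at all. I'll put it back and test A again the same way, since it had the largest difference.

```bash
python3 -m inch '[[[0,0,-2,0],[0,0,-3,0],[0,0,-2.7,0],[0,0,-1.4,0],[0,0,-0.6,0],[0,0,-0.3,0],[0,0,0,0],[0,0,0,0]]]' | grep -v rot
python3 -m inch '[[[0,0,0,0],[0,0,0,0],[0,0,0,0],[0,0,0,0]]]' 1 | grep -v rot
python3 -m inch '[[[0,0,3,0],[0,0,4,0],[0,0,4,0],[-0.5,3.5,2,0],[-0.5,4,0,0],[-0.5,4,0,0],[-0.5,4,0,0],[-0.5,4,0,0],[-0.5,4,0,0],[-0.5,4,0,0]]]' | grep -A1 pos
python3 -m inch '[[[-0.5,3.8,0,0],[-0.5,3.5,0,0],[-0.45,1.65,0,0],[0,0,0,0],[0,0,0,0],[0,0,0,0]]]' | grep -A1 pos
```

```text
time: 37.42
eef_pos: [480.6, -326.5, 20.3]
contact_force: [-4.9, 3.2, 8.0]
gripper_width: 53.1
gripper_force: 67.3
time: 37.75
eef_pos: [482.7, -327.9, 19.0]
contact_force: [-0.3, -0.6, 0.7]
gripper_width: 85.4
gripper_force: 0.0
eef_pos: [446.8, -50.8, 148.8]
tcp_rot: [[-0.992, -0.125, 0.001], [-0.125, 0.992, 0.0], [-0.001, -0.0, -1.0]]
eef_pos: [432.9, 36.2, 148.7]
tcp_rot: [[-0.992, -0.125, 0.001], [-0.125, 0.992, -0.001], [-0.001, -0.001, -1.0]]
```

```bash
python3 -m inch '[[[0,0.1,-3,0],[0,0,-4,0],[0,0,-3.5,0],[0,0,-1.6,0],[0,0,-1,0],[0,0,0,0],[0,0,0,0]]]' 1 | grep -A2 pos
python3 -m inch '[[[0,0,0,0],[0,0,0,0],[0,0,0,0],[0,0,0,0],[0,0,0,0],[0,0,0,0]]]' 0 60 | grep grip
python3 -m inch '[[[0,0,2,0],[0,0,3,0],[0,0,3,0],[0,0,2,0],[0,0,0,0],[0,0,0,0]]]' | grep -v rot
python3 -m inch '[[[0.4,0.05,0,0],[1,0.13,0,0],[1.7,0.22,0,0],[2.4,0.31,0,0],[3.1,0.4,0,0],[3.9,0.5,0,0]]]' >/dev/null
for i in 1 2 3 4 5 6 7 8 9 10 11; do python3 -m inch '[[[0,0,0,0]]]' >/dev/null; python3 s.py; done
python3 -m inch '[[[-0.4,-0.05,0,0],[-1,-0.13,0,0],[-1.7,-0.22,0,0],[-2.4,-0.31,0,0],[-3.1,-0.4,0,0],[-3.9,-0.5,0,0]]]' >/dev/null
for i in 1 2 3 4 5 6 7 8 9 10 11; do python3 -m inch '[[[0,0,0,0]]]' >/dev/null; python3 s.py; done; python3 m.py; mv log logA
```

```text
eef_pos: [432.8, 36.8, 17.6]
tcp_rot: [[-0.992, -0.124, -0.0], [-0.124, 0.992, -0.001], [0.0, -0.001, -1.0]]
contact_force: [-0.5, 0.2, -0.0]
gripper_width: 53.6
gripper_force: 62.6
time: 40.67
eef_pos: [432.8, 38.5, 118.7]
contact_force: [-0.8, 0.4, -4.8]
gripper_width: 53.0
gripper_force: 67.3
41.25 2.923 -0.08 -2.44 0.116 -0.328 -0.007 [569.3  56.1 117.3]
41.33 -0.79 0.343 -4.313 -0.043 0.102 -0.028 [561.2  54.9 116.2]
41.42 -0.511 -0.18 -3.831 0.013 0.068 0.046 [556.8  54.1 115.8]
41.5 -0.496 -0.13 -3.997 0.026 0.013 0.01 [555.6  53.8 116.1]
41.58 0.953 -0.344 -2.842 0.001 0.006 -0.034 [555.7  53.9 116.7]
41.67 0.255 -0.239 -3.811 -0.053 0.032 0.043 [556.2  54.  117.1]
41.75 0.291 0.792 -4.15 0.034 -0.043 0.065 [556.7  54.1 117.5]
41.83 0.142 -0.245 -2.936 -0.0 0.024 0.0 [557.   54.2 117.7]
41.92 -0.253 0.6 -3.21 -0.031 0.022 0.011 [557.2  54.2 117.7]
42.0 -0.581 -0.61 -4.879 0.01 0.018 -0.005 [557.4  54.3 117.7]
42.08 -0.115 0.821 -3.73 0.012 -0.016 -0.01 [557.4  54.2 117.7]
42.67 -3.323 -0.922 -3.707 -0.015 0.312 -0.009 [417.4  35.7 116.5]
42.75 2.173 -0.436 -2.717 0.08 -0.176 0.043 [426.7  37.1 117.4]
42.83 0.936 0.059 -3.9 0.019 -0.13 0.005 [432.   38.  117.9]
42.92 0.875 0.388 -2.829 0.003 -0.061 0.0 [433.8  38.4 118. ]
43.0 0.134 0.637 -3.6 0.048 -0.016 0.02 [433.9  38.4 117.8]
43.08 0.825 -0.068 -3.794 0.025 0.039 0.04 [433.6  38.3 117.7]
43.17 0.761 0.256 -3.695 0.004 -0.02 -0.068 [433.2  38.3 117.6]
43.25 -0.562 -0.2 -3.852 0.042 0.019 -0.02 [432.8  38.2 117.5]
43.33 0.016 -0.352 -3.887 -0.043 0.009 0.011 [432.6  38.2 117.5]
43.42 -0.016 0.029 -4.45 0.006 -0.015 -0.012 [432.5  38.1 117.5]
43.5 0.258 -0.168 -3.376 0.035 0.027 0.04 [432.4  38.1 117.5]
mean [ 0.024  0.081 -3.694 -0.     0.007  0.01 ] se [0.01  0.008 0.01 ]
mean [ 2.870e-01  6.500e-02 -3.685e+00  1.500e-02 -2.000e-03  2.000e-03] se [0.01  0.011 0.012]
```

A is silent too. I'll put it back and test B with the same hard stops.

```bash
python3 -m inch '[[[0,0,-2,0],[0,0,-3,0],[0,0,-2.7,0],[0,0,-1.4,0],[0,0,-0.6,0],[0,0,-0.3,0],[0,0,0,0],[0,0,0,0]]]' | grep -v rot
python3 -m inch '[[[0,0,0,0],[0,0,0,0],[0,0,0,0],[0,0,0,0]]]' 1 | grep -v rot
python3 -m inch '[[[0,0,3,0],[0,0,3,0],[0.5,-2.1,1,0],[0.8,-3.5,0,0],[0.8,-3.5,0,0],[0.6,-3,0,0],[0,0,0,0],[0,0,0,0]]]' | grep -A1 pos
```

```text
time: 44.17
eef_pos: [431.7, 38.1, 18.7]
contact_force: [-1.7, -1.0, 5.2]
gripper_width: 53.5
gripper_force: 69.1
time: 44.5
eef_pos: [433.1, 38.2, 17.8]
contact_force: [-0.0, -0.1, -0.5]
gripper_width: 84.9
gripper_force: 0.0
eef_pos: [459.7, -85.1, 87.7]
tcp_rot: [[-0.993, -0.121, 0.001], [-0.121, 0.993, -0.001], [-0.001, -0.001, -1.0]]
```

```bash
python3 -m inch '[[[0,0,-3,0],[0,0,-2.6,0],[0,0,-1.3,0],[0,0,0,0],[0,0,0,0]]]' 1 | grep -A2 pos
python3 -m inch '[[[0,0,0,0],[0,0,0,0],[0,0,0,0],[0,0,0,0],[0,0,0,0],[0,0,0,0]]]' 0 60 | grep grip
python3 -m inch '[[[0,0,2,0],[0,0,3,0],[0,0,3,0],[0,0,2,0],[0,0,0,0],[0,0,0,0]]]' | grep -v rot
python3 -m inch '[[[0.4,0.05,0,0],[1,0.13,0,0],[1.7,0.22,0,0],[2.4,0.31,0,0],[3.1,0.4,0,0],[3.9,0.5,0,0]]]' >/dev/null
for i in 1 2 3 4 5 6 7 8 9 10 11; do python3 -m inch '[[[0,0,0,0]]]' >/dev/null; python3 s.py; done
python3 -m inch '[[[-0.4,-0.05,0,0],[-1,-0.13,0,0],[-1.7,-0.22,0,0],[-2.4,-0.31,0,0],[-3.1,-0.4,0,0],[-3.9,-0.5,0,0]]]' >/dev/null
for i in 1 2 3 4 5 6 7 8 9 10 11; do python3 -m inch '[[[0,0,0,0]]]' >/dev/null; python3 s.py; done; python3 m.py; mv log logB
```

```text
eef_pos: [458.6, -81.4, 18.0]
tcp_rot: [[-0.992, -0.128, -0.002], [-0.128, 0.992, 0.001], [0.002, 0.001, -1.0]]
contact_force: [0.0, -0.3, 0.6]
gripper_width: 52.8
gripper_force: 63.8
time: 46.58
eef_pos: [459.8, -82.8, 119.6]
contact_force: [-0.1, 0.8, -3.0]
gripper_width: 53.4
gripper_force: 67.1
47.17 6.754 3.213 -4.873 0.497 -2.093 -0.034 [595.3 -64.4 117.9]
47.25 -1.474 -0.606 -3.695 -0.052 0.102 -0.023 [588.4 -65.5 117.1]
47.33 -0.032 0.112 -3.614 -0.054 0.133 0.026 [583.8 -66.4 116.7]
47.42 -1.562 0.318 -3.124 0.016 0.091 -0.001 [582.5 -66.9 117. ]
47.5 -0.295 -0.307 -3.054 -0.036 0.051 -0.026 [582.6 -67.1 117.6]
47.58 0.442 -0.664 -3.165 -0.045 0.03 0.019 [583.1 -67.1 118.1]
47.67 0.279 0.37 -3.793 -0.029 0.078 -0.029 [583.6 -67.  118.5]
47.75 -0.134 0.445 -3.398 -0.013 0.016 0.006 [584.  -66.9 118.7]
47.83 -0.289 -0.594 -3.882 -0.022 0.063 -0.002 [584.2 -66.8 118.7]
47.92 0.417 0.093 -3.741 0.014 0.037 -0.019 [584.3 -66.8 118.7]
48.0 -0.421 -0.448 -3.093 -0.044 0.022 0.002 [584.4 -66.8 118.7]
48.58 -2.908 -0.118 -4.001 0.021 0.253 -0.031 [445.6 -83.6 117.6]
48.67 0.357 0.393 -2.622 -0.025 -0.122 0.016 [453.4 -83.4 118.3]
48.75 1.156 -1.028 -3.102 -0.03 -0.084 0.051 [458.9 -83.2 118.9]
48.83 0.05 -0.417 -3.566 0.048 -0.084 -0.022 [460.8 -83.  119. ]
48.92 0.023 0.104 -2.687 -0.022 -0.046 -0.013 [461.1 -82.8 118.9]
49.0 1.06 0.157 -4.028 0.044 -0.054 -0.007 [460.7 -82.8 118.7]
49.08 0.519 0.558 -3.903 -0.001 -0.045 0.016 [460.3 -82.7 118.6]
49.17 0.04 -0.32 -2.501 0.026 0.011 -0.006 [459.9 -82.8 118.5]
49.25 0.53 0.355 -3.957 -0.011 -0.034 0.002 [459.6 -82.8 118.5]
49.33 1.181 0.578 -2.205 -0.014 0.011 -0.012 [459.5 -82.8 118.5]
49.42 -0.603 0.83 -2.952 0.017 0.003 -0.012 [459.4 -82.9 118.5]
mean [-0.195 -0.098 -3.406 -0.02   0.049 -0.006] se [0.008 0.009 0.006]
mean [ 0.35   0.231 -3.225  0.011 -0.03  -0.007] se [0.009 0.011 0.004]
```

B is the rattler: there is a clear knock spike, and the torque shift of 0.079 N·m matches the dies. I'll carry it out over the tray with its underside about 90 mm above the rim.

```bash
python3 -m inch '[[[0.5,0,1.2,0],[1,0,1.2,0],[1.6,0,1.0,0],[2.2,0,0,0],[2.4,0,0,0],[2.6,0,0,0],[2.6,0,0,0],[2.4,0,0,0],[2.2,0,0,0],[1.8,0,0,0]]]' | grep -A2 pos
python3 -m inch '[[[1.4,0,0,0],[1,0,0,0],[0.6,0,0,0],[0.3,0,0,0],[0,0,0,0],[0,0,0,0],[0,0,0,0],[0,0,0,0],[0,0,0,0],[0,0,0,0]]]'
python3 - <<'E'
from h import *
a=save('top','f_top');b=save('side','f_side')
for n in ('tray','press_knob'):
  for d in robot.place_of('side',n)[:1]: print(n,d['centre'])
cv2.imwrite('pics/f.png',np.hstack([cv2.resize(a[120:300,140:460],(400,225)),cv2.resize(b[80:400,160:420],(390,225*1))])[:,:,::-1])
cv2.imwrite('pics/f.png',np.hstack([cv2.resize(a[120:300,140:460],(440,440)),cv2.resize(b[90:380,150:410],(360,440))])[:,:,::-1])
o=robot.get_obs();print(o['time'],o['eef_pos'],o['gripper_width'],np.abs(o['joint_velocities']).max())
E
```

```text
eef_pos: [654.0, -82.6, 152.2]
tcp_rot: [[-0.992, -0.126, 0.0], [-0.126, 0.992, 0.0], [-0.0, 0.0, -1.0]]
contact_force: [-0.3, -0.6, -4.1]
time: 51.08
eef_pos: [685.1, -82.9, 152.7]
tcp_rot: [[-0.992, -0.126, -0.0], [-0.126, 0.992, 0.0], [0.0, 0.0, -1.0]]
contact_force: [0.7, 0.5, -2.2]
gripper_width: 53.2
gripper_force: 67.2
tray [684.7, -81.1, -2.4]
press_knob [493.3, 221.4, 324.8]
51.2833 [685.36326363 -82.85790314 152.6114071 ] 52.88841198165018 0.1162772845142717
```

View pics/f.png

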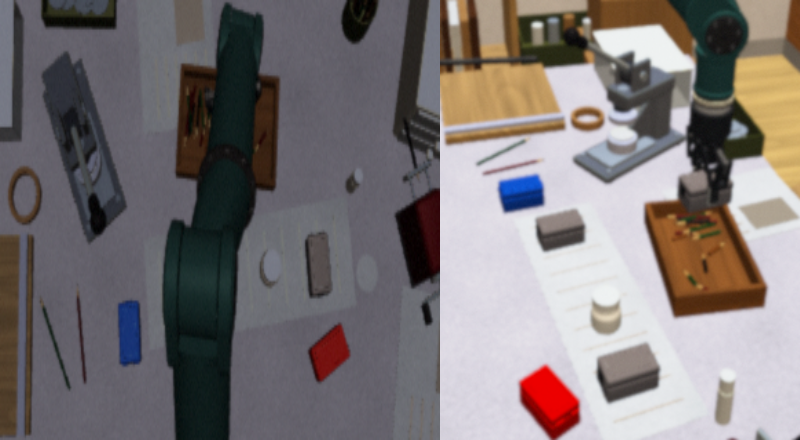

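The right half (side view) shows case B held level over the tray at (695,190). The silent cases stand upright at (560,230) and (628,372), the pot, red and blue cases are untouched, and the lever is raised. Handing in.

```bash
python3 -c "
from station import robot
print(robot.sign_off())"
```

```text
the job is handed in; nothing more can be done
None
```

I pressed the badge and eased the lever back to rest, though the grip slipped from the knob to the lever bar about 1 cm short of it. The middle case rattled and I handed in at about 51 s, holding it level and still about 90 mm above the tray rim; the two silent cases stand back where they were.

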